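# Swap the dish drawers at the microscope bench

## Robot

A 6-joint arm with a two-finger parallel gripper is mounted at the origin on the work surface. World frame = base frame: x ahead of the robot, y to its left, z up, the work surface at z = 0. Lengths are in m, angles in rad, forces in N, time in s.
With the tool pointing down it reaches from about 0.3 to 0.775 m from the base axis. Payload 14.6 kg.
Tool frame: the origin (TCP) lies at the centre of the arm's flange, where the gripper is bolted on; the fingertips stand 199 mm ahead of it and the grasp point (between the pads) lies 180 mm ahead of it; z points along the fingers, y is the line along which they close (so a half turn about z gives the same grasp; the last joint's range is limited). The gripper opens to 94 mm and grips with 3 to 60 N. Pads are 16 mm wide; open, the fingers measure 119 mm over their backs; the gripper's body (75 mm by 177 mm) begins 78 mm behind the grasp point.
Start: joints at [1.226, 0.3, 1.521, -0, 1.321, -0.067], TCP at [0.151, 0.529, 0.405] pointing down, gripper open.
Joint ranges: [-3.03, 3.03], [-0.79, 2.21], [0.23, 2.52], [-1.04, 4.18], [0, 3.07], [-2.55, 2.55]. Speed limits (rad/s): [2.22, 2.22, 2.57, 3.14, 3.14, 3.14].

## Interface

Orientations are given as [roll, pitch, yaw] about the fixed x, y, z axes, in that order (R = Rz(yaw) Ry(pitch) Rx(roll)).
In Python, from station import ctrl gives the robot as it stands. The module is installed in compiled form; this text tells all that it offers.
- The arm moves only by the tool servo_tool, never from a script. Its argument "motion" is a list of rows, each a list of 5 numbers: the closure, from 0 (fully open) to 1 (shut), then the shift along the world's x, y, z in cm, then the turn about the world's z in degrees. A call has 1 to 20 rows; each row is the pose to reach, as a shift and turn from the pose commanded when the call began; what a row does not reach only later rows make up. A row lasts 1/8 s, in which the tool goes at most 62.5 mm and 10.7 degrees, less where a joint would pass 70% of its speed; a pose out of reach is approached as far as the arm can. A call with a gripper value outside its range is refused whole. The fingers move at their own pace and stop on an object; "squeeze" is the grip in N (left out, the last holds). Time passes only in rows, so rows that repeat a pose let the fingers close. It gives the time, the measured TCP pose, the force, the opening and the grip force at its end, in the units of the state.
- ctrl.get_obs(): the state, without advancing time (a new reading comes with each control period).
- ctrl.camera(name): name is "side" or "top" or "wrist"; returns a dict with "image" (480x640x3 uint8, red, green, blue), "fx", "fy", "cx", "cy" (pixels), "camera_from_world" (4x4, takes a point from world to camera coordinates); the wrist camera has in their place "hand_eye" (4x4, takes a point from camera to tool coordinates, whose origin is the TCP and whose axes are the flange's). Camera axes: x right, y up, looking along -z (the intrinsics and any distortion apply to the point x, -y, -z); pixel columns grow to the right and rows downward; lengths in m; the calibration is good to about 2 mm. The wrist camera is an equidistant fisheye: a pixel r from the principal point sees the ray r / f radians off the axis. A picture is of the moment at which its call begins: read the wrist's pose just before it. There is no depth.
- ctrl.hand_in(): hands the job in; it is judged then, once.
The state is a dict: "time_s": time; "qpos": joint angles; "joint_vel": joint speeds; "tau": joint torques, N m; "ee_pos": TCP position; "eef_rot": TCP orientation; "force": force on the tool from outside, world axes, zero at the start; "moment": the same for the moment, N m; "grip_width": finger opening in m; "grip_force": force on a finger pad.
Only numpy, scipy, OpenCV 4.12 (cv2) and the standard library are available. Lean on these libraries where they do the work, as an engineer would, in place of code of your own. Each camera call takes 0.05 s, during which the arm holds its last target. There are 200 camera calls.

## Task

Two low dish drawers stand side by side: the empty tray has been left partly open, the tray with the culture dish in it is closed. First push the empty tray fully home with the fingertips, then hook a fingertip behind the upright lip of the other tray and gently draw it out along its rails as far as it goes, with the dish riding in it. Do not pinch either lip, do not touch the dish, and leave the other things on the bench where they are.

Things in the scene. Friction and masses are not known exactly. Their poses are not given: they have to be found in the camera images.
- dish_box: The housing of the drawer that holds the culture dish: low white dish drawer housing fixed to the bench, 150 mm deep (x), 116 wide (y), 56 high, clear cover on top. Origin: centre of its underside, at bench height. Its open front faces its own -x, towards the robot, turned up to 0.2 rad; its +z is up. May stand left or right of the other drawer.
- empty_box: The housing of the drawer with the empty tray, the same in every size: low white dish drawer housing fixed to the bench, 150 mm deep (x), 116 wide (y), 56 high, clear cover on top. Origin: centre of its underside, at bench height. Its open front faces its own -x, towards the robot, turned up to 0.2 rad; its +z is up. 
- dish_tray (a joint): How far the tray with the dish is out, in m, along its housing's -x: 0 fully home, 0.100 at its outer stop. Starts between 0 and 0.008. It slides against about 2 N of friction and stays where it is left. Black tray, 94 mm wide; the dish lies loose in its 88 mm square pocket behind a low cross wall (top 32 mm above the bench).
- empty_tray (a joint): The same for the empty tray; starts between 0.035 and 0.070 (partly open), otherwise like the other.
- dish_lip_in (a point): Point on the inner face of the lip of the tray with the dish. It lies at the middle of the top edge, on the inner face (towards the housing), 122 mm in front of the housing's centre when home, so lip and gap always stand outside. Lip: upright black plate on the tray's front end, 80 mm wide (y), 7 thick (x), top edge 50 above the bench. Axes as its housing's. Behind it (+x) an open gap to hook into: 42 mm long, 94 wide, floor 16 mm above the bench, ended by the cross wall.
- dish_lip_out (a point): Point on the outer face of the same lip. It lies at the middle of the top edge, on the outer face (towards the robot), 7 mm in front of the inner face.
- empty_lip_in (a point): Point on the inner face of the lip of the empty tray. Placed as on the other lip. Lip: upright black plate on the tray's front end, 80 mm wide (y), 7 thick (x), top edge 50 above the bench. Axes as its housing's.
- empty_lip_out (a point): Point on the outer face of the lip of the empty tray, the face to push. It lies at the middle of the top edge, on the outer face, 129 mm in front of the housing's centre when home.
- dish: Closed white culture dish, 60 mm across, 15 high, lying loose in the pocket of its tray under the clear cover. Origin: centre of its underside, 16 mm above the bench.
- vial: Bystander: small capped amber vial, 24 mm across, 36 high, standing on the bench in front of and between the two drawers. Origin: centre of its foot.
- bottle: Bystander: glass bottle with a blue cap, 68 mm across, 130 high, to the left of the drawers. Origin: centre of its foot.
- dish_stack: Bystander: stack of three spare dishes, 88 mm across, 48 high, to the right of the drawers. Origin: centre of its underside.

How it is judged:
On the way, in this order (a step that is already met when the one before it is completed fails the run):
1. the empty tray is pushed home while the tray with the dish is still closed (value of joint empty_tray below 0.005 m and value of joint dish_tray below 0.03 m), for 0.1 s.
2. fingertips bear on the inside of the dish tray's lip as it comes out (value of joint dish_tray above 0.035 m and contact force between the fingers and dish_tray_c5 above 0.5 N), for 0.04 s.
3. the tray with the dish is out at its stop (value of joint dish_tray above 0.093 m), for 0.1 s.
At the end, for the whole second after the job is handed in: The dish tray is out to within 7 mm of its outer stop with the dish lying flat and at rest in its pocket; the empty tray is home to within 5 mm; the bystanders are within 15 mm of where they stood (value of joint dish_tray above 0.093 m and value of joint empty_tray below 0.005 m and x of dish in the frame of dish_lip_in between 0.06 and 0.125 m and height (world z) of dish between 0.012 and 0.02 m and angle between dish's own z axis and vertical below 0.1 rad and linear speed of dish below 0.01 m/s and distance of each of vial, bottle, dish_stack from where it was at the start of the episode below 0.015 m); the robot touches nothing.
It fails at once if a lip is pinched (fingers bear on both its faces at once) ((contact force between the fingers and dish_tray_c5 above 1 N and contact force between the fingers and dish_tray_c6 above 1 N) or (contact force between the fingers and empty_tray_c5 above 1 N and contact force between the fingers and empty_tray_c6 above 1 N)).
It fails at once if the dish is touched by the robot (contact force between any of the fingers, the arm and dish above 0.3 N).
It fails at once if the dish is lifted or tipped (height (world z) of dish above 0.026 m or angle between dish's own z axis and vertical above 0.25 rad).
It fails at once if the dish tray is jerked (faster than 0.5 m/s) (velocity of joint dish_tray above 0.5 m/s).
It fails at once if a bystander is shifted, lifted or tipped (distance of any of vial, bottle, dish_stack from where it was at the start of the episode above 0.015 m or angle between any of vial, bottle, dish_stack's own z axis and vertical above 0.25 rad).
It also fails if it takes over 48 s, if anything falls off the work surface, if the arm or the gripper's body presses on something with over 40 N, if the wrist force passes 120 N, or if a joint passes its speed limit or range.

## Working session

There is one attempt and no reset: what is moved stays moved. The work goes in short steps, Python scripts to look and compute and a tool call to move; the robot and the scene stay as the last step left them, time stands still between calls to the robot, and variables do not carry over. Pictures are saved under pics/ and viewed, at most 10 in all, crops included, and the job is handed in when it is done.

Besides the shell and the picture viewer there is one more tool, called after "Call:" as name(argument=value, ...) on one line, values as JSON. servo_tool: Moves the arm, as the interface text tells. Its arguments: {"type":"object","properties":{"motion":{"type":"array","items":{"type":"array","items":{"type":"number"}}},"squeeze":{"type":"number"}},"required":["motion"]}

```bash
mkdir -p pics
python3 - <<'E'
from station import ctrl
import cv2,numpy as np
o=ctrl.get_obs();print(o['ee_pos'],o['eef_rot'],o['time_s'],o['force'])
for n in('top','side'):
    c=ctrl.camera(n);cv2.imwrite(f'pics/{n}0.png',c['image'][:,:,::-1])
    print(n,{k:np.round(v,4).tolist() for k,v in c.items() if k!='image'})
E
```

```text
[0.15082508 0.5288804  0.40407488] [-3.14039801e+00 -4.32421811e-05  2.86380437e+00] 0.0 [ 0.22965732 -0.79879     0.04524154]
top {'fx': 503.8246, 'fy': 503.8246, 'cx': 324.629, 'cy': 233.1485, 'camera_from_world': [[0.0072, -0.9999, -0.0078, -0.0069], [0.9859, 0.0058, 0.1673, -0.6078], [-0.1673, -0.0089, 0.9859, -1.0297], [0.0, 0.0, 0.0, 1.0]]}
side {'fx': 502.0332, 'fy': 502.0332, 'cx': 314.8502, 'cy': 243.5558, 'camera_from_world': [[0.8105, -0.5855, -0.0176, -0.4904], [0.3083, 0.401, 0.8626, -0.23], [-0.498, -0.7046, 0.5055, -0.9056], [0.0, 0.0, 0.0, 1.0]]}
```

View pics/top0.png

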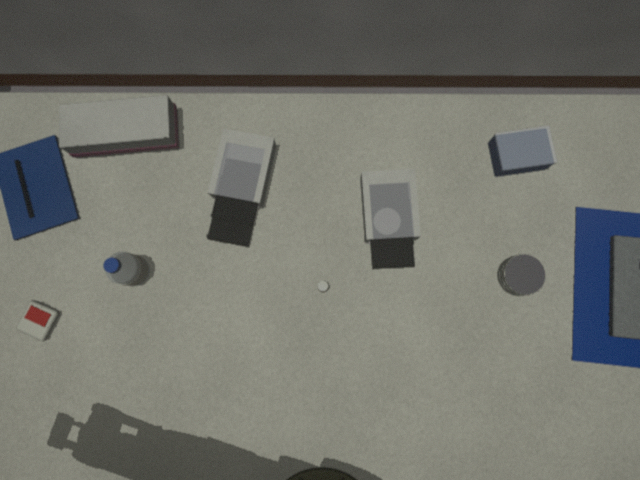

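View pics/side0.png

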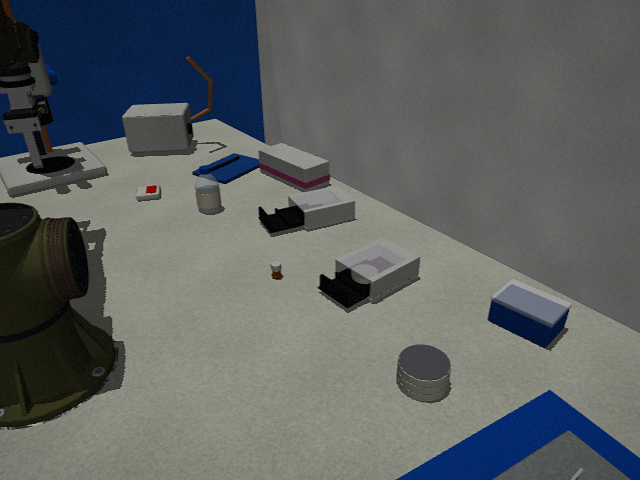

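Top view: the empty tray is the left drawer (housing about (243,168), lip edge about (230,243)). The dish drawer is the right one (housing about (390,205), dish (387,221), lip about (393,267)). The vial is at (323,286). I'll enlarge both drawers with the contrast raised.

Run:
```python
import cv2,numpy as np
im=cv2.imread('pics/top0.png')
f=lambda a:np.uint8(255*(a/255.)**.45)
a=cv2.resize(f(im[120:255,200:285]),None,fx=4.4,fy=4.4,interpolation=cv2.INTER_CUBIC)
b=cv2.resize(f(im[160:295,310:425])[:,20:],None,fx=4.4,fy=4.4,interpolation=cv2.INTER_CUBIC)
cv2.imwrite('pics/crop1.png',np.hstack([a,b]));print(a.shape,b.shape)
```

```text
(594, 374, 3) (594, 418, 3)
```

View pics/crop1.png

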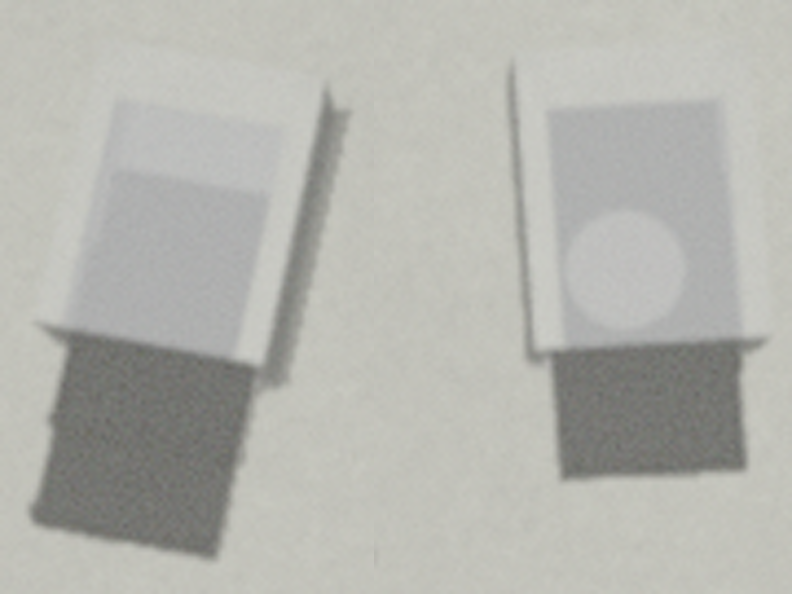

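```bash
cat > h.py <<'E'
import numpy as np
fx,cx,cy=503.8246,324.629,233.1485
M=np.array([[0.0072,-0.9999,-0.0078,-0.0069],[0.9859,0.0058,0.1673,-0.6078],[-0.1673,-0.0089,0.9859,-1.0297]])
def proj(P):
    p=M[:,:3]@P+M[:,3];return np.array([cx+fx*p[0]/-p[2],cy-fx*p[1]/-p[2]])
def back(u,v,z):
    R,t=M[:,:3],M[:,3];C=-R.T@t;d=R.T@np.array([(u-cx)/fx,-(v-cy)/fx,-1]);return C+d*(z-C[2])/d[2]
E
python3 - <<'E'
from h import *
from scipy.optimize import least_squares
def T(p,l): 
    c,s=np.cos(p[2]),np.sin(p[2]);return np.array([p[0]+c*l[0]-s*l[1],p[1]+s*l[0]+c*l[1],l[2]])
E={(-.075,.058):(40,322),(-.075,-.058):(262,366),(.075,-.058):(325,82)}
D={(-.075,.058):(532-374,352),(-.075,-.058):(768-374,338),(.075,.058):(515-374,60)}
for n,S,ou,ov,lip in(('empty',E,200,120,[(32,520),(215,557)]),('dish',D,330,160,[(563-374,478),(745-374,468)])):
    f=lambda p:np.concatenate([proj(T(p,(*k,.056)))-(ou+v[0]/4.4,ov+v[1]/4.4) for k,v in S.items()])
    r=least_squares(f,[.6,0,0]);p=r.x;print(n,p.round(4),r.fun.round(1))
    for z in(.05,.01):
        for a in lip:
            w=back(ou+a[0]/4.4,ov+a[1]/4.4,z);c,s=np.cos(p[2]),np.sin(p[2]);d=w[:2]-p[:2]
            print(z,w.round(4),'local',(c*d[0]+s*d[1]).round(4),(-s*d[0]+c*d[1]).round(4))
    print('lip_in home',T(p,(-.122,0,.05)).round(4))
print('vial',back(323,286,.036),'bottle',back(112,265,.13),'stack',back(522,275,.048))
E
```

```text
empty [ 0.7559  0.1801 -0.1829] [-1.2  0.3  0.6  0.1  0.6 -0.5]
0.05 [0.5956 0.2491 0.05  ] local -0.1702 0.0387
0.05 [0.5779 0.1591 0.05  ] local -0.1712 -0.0531
0.01 [0.6019 0.2589 0.01  ] local -0.1657 0.0495
0.01 [0.5836 0.1655 0.01  ] local -0.1668 -0.0457
lip_in home [0.6359 0.2023 0.05  ]
dish [ 0.6702 -0.1444  0.0588] [-0.   0.4  0.7  0.7 -0.7 -1.2]
0.05 [ 0.5323 -0.1059  0.05  ] local -0.1354 0.0465
0.05 [ 0.5377 -0.1936  0.05  ] local -0.1351 -0.0414
0.01 [ 0.5363 -0.1094  0.01  ] local -0.1316 0.0427
0.01 [ 0.5419 -0.2004  0.01  ] local -0.1314 -0.0484
lip_in home [ 0.5484 -0.1515  0.05  ]
vial [ 4.95790858e-01 -1.25066361e-04  3.60000000e-02] bottle [0.52829023 0.41522025 0.13      ] stack [ 0.52103778 -0.42103606  0.048     ]
```

Everything is consistent: the empty tray is out about 37 mm and the dish tray about 2.5 mm, and the tray widths measure 91–95 mm against the given 94. Next I close the fingers and move high to in front of the empty tray's lip.

Call:
servo_tool(motion=[[1,4,-3,0,0.5],[1,8,-6,0,1],[1,12,-9,0,1.5],[1,16,-12,0,2],[1,20,-15,0,2.5],[1,24,-18,0,3],[1,28,-21,0,3.5],[1,32,-24,0,4],[1,36,-27.5,0,4.5],[1,40.5,-31.2,0,5.4],[1,40.5,-31.2,0,5.4],[1,40.5,-31.2,0,5.4],[1,40.5,-31.2,-5,5.4],[1,40.5,-31.2,-9,5.4],[1,40.5,-31.2,-9,5.4],[1,40.5,-31.2,-9,5.4]], squeeze=10)

```text
time_s: 2.1
ee_pos: [0.5557, 0.2176, 0.3167]
eef_rot: [3.141, 0.002, 2.959]
force: [-0.4, -0.2, 0.5]
grip_width: 0.0005
grip_force: 0.0
```

Run:
```python
from station import ctrl
import cv2,numpy as np
o=ctrl.get_obs();print(o['ee_pos'],o['eef_rot'],o['time_s'],o['force'],o['grip_width'])
c=ctrl.camera('wrist');cv2.imwrite('pics/w1.png',np.uint8(255*(c['image'][:,:,::-1]/255.)**.6))
print({k:np.round(v,4).tolist() for k,v in c.items() if k!='image'})
```

```text
[0.5557496  0.21761849 0.31667707] [3.14050839e+00 2.01257599e-03 2.95899340e+00] 2.1 [-0.38094197 -0.16148949  0.51651058] 0.0005111599556235865
{'fx': 371.6483, 'fy': 371.6483, 'cx': 319.3135, 'cy': 234.6245, 'hand_eye': [[0.002, 0.9743, 0.2252, 0.0651], [1.0, -0.0019, -0.0008, 0.0005], [-0.0004, 0.2252, -0.9743, 0.0191], [0.0, 0.0, 0.0, 1.0]]}
```

View pics/w1.png

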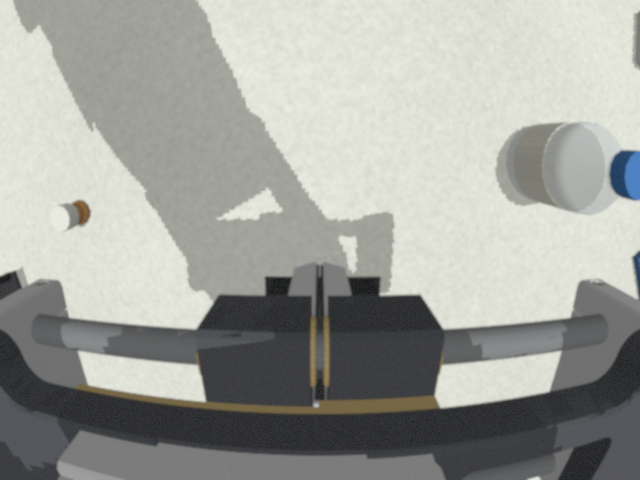

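The fingertips are centred on the lip, whose ends show at columns 265 and 380. The vial at (70,215) and the bottle at (570,165) are clear. Next I lower the fingers and push.

Call:
servo_tool(motion=[[1,0,0,-4,0],[1,0,0,-8,0],[1,0,0,-9,0],[1,0,0,-9,0],[1,0.98,-0.18,-9,0],[1,1.97,-0.36,-9,0],[1,2.46,-0.46,-9,0],[1,2.95,-0.55,-9,0],[1,3.44,-0.64,-9,0],[1,3.93,-0.73,-9,0],[1,4.42,-0.82,-9,0],[1,4.92,-0.91,-9,0],[1,5.4,-1.0,-9,0],[1,5.9,-1.09,-9,0],[1,6.1,-1.13,-9,0],[1,6.1,-1.13,-9,0]])

```text
time_s: 4.15
ee_pos: [0.617, 0.2056, 0.2246]
eef_rot: [3.141, 0.0, 2.958]
force: [-0.6, 0.7, 0.1]
grip_width: 0.0004
grip_force: 0.0
```

Call:
servo_tool(motion=[[1,0.2,-0.04,0,0],[1,0.4,-0.07,0,0],[1,0.6,-0.11,0,0],[1,0.7,-0.13,0,0],[1,0.8,-0.15,0,0]])

```text
time_s: 4.78
ee_pos: [0.6235, 0.2047, 0.2245]
eef_rot: [-3.14, -0.007, 2.959]
force: [-28.9, 1.9, 16.0]
grip_width: 0.0008
grip_force: 14.7
```

Call:
servo_tool(motion=[[1,0.1,-0.02,0,0],[1,0.2,-0.04,0,0],[1,0.3,-0.06,0,0]])

```text
time_s: 5.15
ee_pos: [0.625, 0.2048, 0.2245]
eef_rot: [-3.138, -0.014, 2.959]
force: [-53.8, 1.7, 30.4]
grip_width: 0.0005
grip_force: 26.7
```

Run:
```python
from station import ctrl
import cv2,numpy as np
o=ctrl.get_obs();print(o['ee_pos'],o['force'])
im=ctrl.camera('top')['image'][:,:,::-1];sd=ctrl.camera('side')['image'][:,:,::-1]
f=lambda a:cv2.resize(np.uint8(255*(a/255.)**.45),(400,540),interpolation=cv2.INTER_CUBIC)
cv2.imwrite('pics/c2.png',np.hstack([f(im[120:255,190:290]),f(sd[140:275,250:350])]))
```

```text
[0.62504705 0.20478266 0.22445234] [-53.7880853    1.70456199  30.36701102]
```

View pics/c2.png

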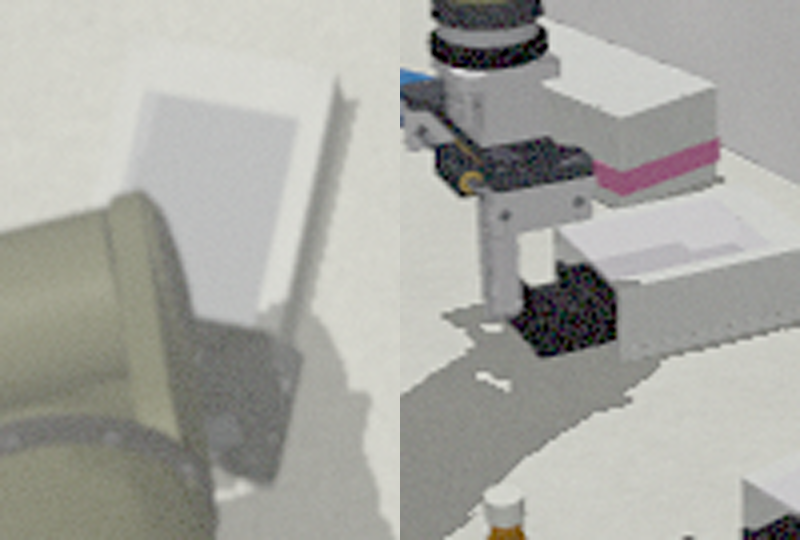

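The 54 N reaction and the top view, where the tray's back edge has reached the housing's back wall, show the empty tray is home. I back off, lift and cross to above the dish tray's gap.

Call:
servo_tool(motion=[[1,-0.5,0.09,0,0],[1,-1.5,0.27,0,0],[1,-3,0.55,0,0],[1,-4,0.73,0,0],[1,-4,0.73,2,0],[1,-4,0.73,6,0],[1,-4,0.73,10,0],[1,-4.3,-3,12,1.5],[1,-4.6,-7,12,3],[1,-4.9,-11,12,5],[1,-5.2,-15,12,7],[1,-5.5,-19,12,9],[1,-5.7,-23,12,11],[1,-5.9,-27,12,12.5],[1,-6.1,-31,12,13.5],[1,-6.2,-35.3,12,13.8],[1,-6.2,-35.3,12,13.8],[1,-6.2,-35.3,12,13.8]])

```text
time_s: 7.5
ee_pos: [0.5659, -0.1493, 0.3456]
eef_rot: [-3.141, 0.001, -3.085]
force: [0.6, 0.6, 0.1]
grip_width: 0.0006
grip_force: 0.0
```

Run:
```python
from station import ctrl
import cv2,numpy as np
o=ctrl.get_obs();print(o['ee_pos'],o['eef_rot'],o['time_s'])
im=ctrl.camera('top')['image'][:,:,::-1];c=ctrl.camera('wrist')['image'][:,:,::-1]
cv2.imwrite('pics/top3.png',im)
f=lambda a,s:cv2.resize(np.uint8(255*(a/255.)**.45),s,interpolation=cv2.INTER_CUBIC)
cv2.imwrite('pics/c3.png',np.hstack([f(im[110:290,200:320],(360,540)),f(c[230:430,240:400],(432,540))]))
```

```text
[ 0.56592349 -0.14926167  0.34556143] [-3.14132021e+00  1.00341923e-03 -3.08465409e+00] 7.5
```

View pics/c3.png

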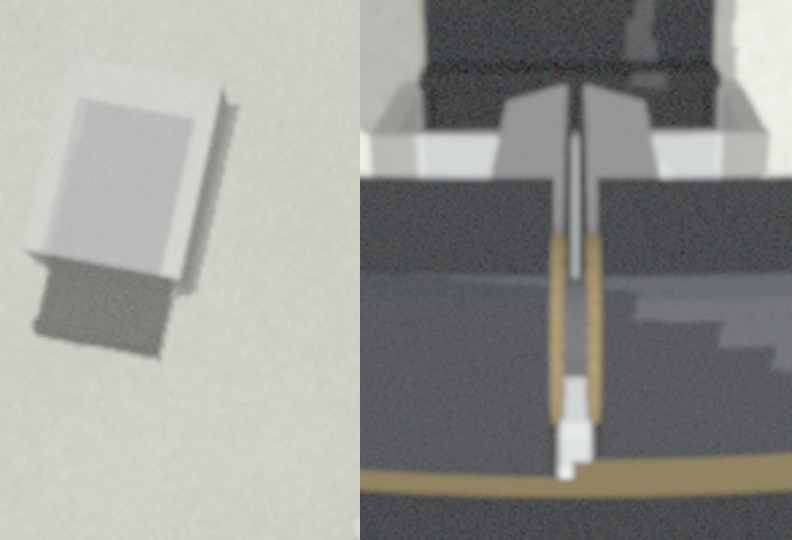

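The empty tray is home: its visible part is now as short as the other's was. The wrist view shows the fingers over the gap, centred, with the cross wall line at crop row 72. I'll check the lip's position with the wrist camera.

Run:
```python
from station import ctrl
import cv2,numpy as np
from scipy.spatial.transform import Rotation as Rn
o=ctrl.get_obs();c=ctrl.camera('wrist');R=Rn.from_euler('xyz',o['eef_rot']).as_matrix();p=np.array(o['ee_pos']);H=np.array(c['hand_eye'])
im=c['image'][:,:,::-1]
cr=np.uint8(255*(im[100:300,220:420]/255.)**.45);cv2.imwrite('pics/w4.png',cv2.resize(cr,(600,600),interpolation=cv2.INTER_CUBIC))
def wb(u,v,z):
    a=np.array([u-c['cx'],v-c['cy']]);r=np.hypot(*a);th=r/c['fx']
    d=np.array([a[0]/r*np.sin(th),-a[1]/r*np.sin(th),-np.cos(th)])
    d=R@(H[:3,:3]@d);C=R@H[:3,3]+p;return C+d*(z-C[2])/d[2]
h=np.array([.6702,-.1444]);y=.0588
for n,u,v,z in(('front',262,278,.056),('front',375,278,.056),('wall',264,256.7,.032),('wall',372,256.7,.032)):
    w=wb(u,v,z);d=w[:2]-h;print(n,w.round(4),np.round([np.cos(y)*d[0]+np.sin(y)*d[1],-np.sin(y)*d[0]+np.cos(y)*d[1]],4))
g=cv2.cvtColor(im,cv2.COLOR_BGR2GRAY)
for u in(285,300,340,355):print(u,[int(x) for x in g[150:262:2,u]])
for v in(170,200,230):
    for z in(.05,.016):print(v,z,wb(320,v,z).round(4))
```

```text
front [ 0.6009 -0.1904  0.056 ] [-0.0719 -0.0418]
front [ 0.5956 -0.1028  0.056 ] [-0.072   0.0459]
wall [ 0.5908 -0.1924  0.032 ] [-0.0821 -0.0433]
wall [ 0.5854 -0.1029  0.032 ] [-0.0822  0.0464]
285 [125, 125, 124, 123, 123, 124, 127, 127, 124, 124, 125, 124, 125, 129, 128, 122, 123, 126, 127, 128, 149, 180, 196, 81, 8, 10, 29, 33, 31, 29, 19, 12, 13, 14, 16, 16, 17, 14, 16, 13, 13, 16, 12, 14, 14, 13, 13, 15, 9, 13, 7, 10, 8, 6, 16, 14]
300 [123, 123, 126, 128, 128, 124, 123, 127, 127, 125, 124, 123, 122, 123, 124, 124, 124, 124, 125, 123, 123, 119, 106, 36, 10, 16, 29, 33, 35, 26, 13, 16, 18, 14, 15, 13, 11, 16, 13, 12, 17, 14, 10, 11, 12, 19, 15, 14, 14, 16, 17, 17, 8, 10, 17, 10]
340 [127, 123, 120, 123, 124, 122, 123, 125, 125, 121, 119, 119, 121, 124, 122, 122, 120, 119, 124, 127, 128, 126, 98, 31, 8, 12, 16, 16, 15, 12, 14, 17, 16, 14, 15, 13, 15, 13, 12, 14, 16, 19, 19, 24, 32, 32, 33, 31, 32, 32, 31, 18, 11, 10, 20, 20]
355 [121, 123, 123, 121, 121, 123, 121, 120, 123, 122, 123, 128, 130, 130, 130, 131, 147, 188, 203, 209, 215, 219, 151, 38, 12, 11, 13, 16, 16, 12, 17, 15, 16, 14, 14, 12, 14, 13, 19, 18, 16, 18, 16, 16, 14, 13, 13, 14, 15, 13, 13, 8, 8, 14, 17, 15]
170 0.05 [ 0.516  -0.1504  0.05  ]
170 0.016 [ 0.5178 -0.1502  0.016 ]
200 0.05 [ 0.5385 -0.149   0.05  ]
200 0.016 [ 0.5431 -0.1487  0.016 ]
230 0.05 [ 0.5614 -0.1476  0.05  ]
230 0.016 [ 0.5688 -0.1471  0.016 ]
```

View pics/w4.png

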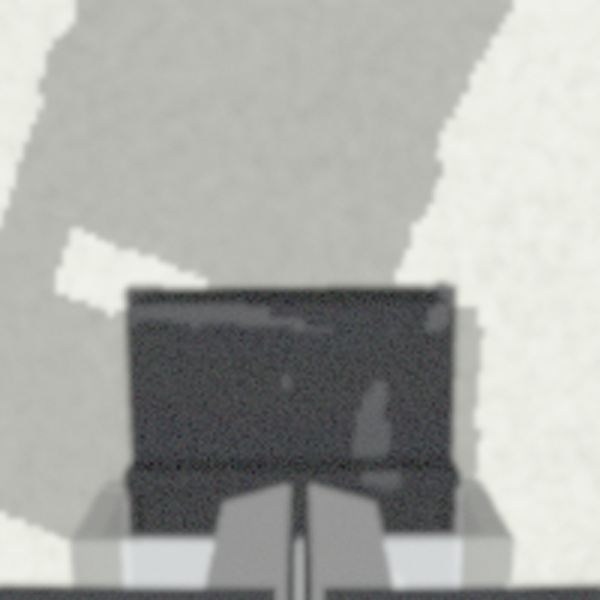

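The lip's outer top edge is at x≈0.537, its inner face at about 0.543 and the wall at about 0.586. The TCP x of 0.566 is therefore mid-gap, so I lower and begin to draw.

Call:
servo_tool(motion=[[1,0,0,-4,0],[1,0,0,-8,0],[1,0,0,-10,0],[1,0,0,-11,0],[1,0,0,-11.5,0],[1,0,0,-11.9,0],[1,0,0,-11.9,0],[1,0,0,-11.9,0]])

```text
time_s: 8.65
ee_pos: [0.5659, -0.1495, 0.2261]
eef_rot: [-3.141, 0.001, -3.084]
force: [-0.8, 0.3, 0.5]
grip_width: 0.0004
grip_force: 0.0
```

Call:
servo_tool(motion=[[1,-0.5,-0.03,0,0],[1,-1,-0.06,0,0],[1,-1.4,-0.08,0,0],[1,-1.8,-0.11,0,0],[1,-2.2,-0.13,0,0],[1,-2.6,-0.15,0,0],[1,-3,-0.18,0,0]])

```text
time_s: 9.52
ee_pos: [0.5356, -0.1514, 0.2258]
eef_rot: [-3.141, 0.0, -3.084]
force: [2.0, -1.4, 0.4]
grip_width: 0.0003
grip_force: 1.1
```

The force of about 2 N matches the tray's friction. I keep drawing, gently.

Call:
servo_tool(motion=[[1,-0.4,-0.02,0,0],[1,-0.9,-0.05,0,0],[1,-1.4,-0.08,0,0],[1,-1.9,-0.11,0,0],[1,-2.4,-0.14,0,0],[1,-2.9,-0.17,0,0],[1,-3.4,-0.2,0,0],[1,-3.9,-0.23,0,0],[1,-4.4,-0.26,0,0],[1,-4.9,-0.29,0,0],[1,-5.4,-0.32,0,0],[1,-5.9,-0.35,0,0],[1,-6.4,-0.38,0,0],[1,-6.8,-0.4,0,0],[1,-7.2,-0.42,0,0],[1,-7.5,-0.44,0,0],[1,-7.7,-0.45,0,0],[1,-7.8,-0.46,0,0]])

```text
time_s: 11.78
ee_pos: [0.4598, -0.1555, 0.226]
eef_rot: [-3.14, 0.01, -3.085]
force: [40.2, 4.9, -26.9]
grip_width: 0.0003
grip_force: 20.3
```

Call:
servo_tool(motion=[[1,-0.2,-0.01,0,0],[1,-0.3,-0.02,0,0],[1,-0.4,-0.02,0,0]])

```text
time_s: 12.15
ee_pos: [0.4579, -0.1554, 0.2262]
eef_rot: [-3.138, 0.019, -3.085]
force: [73.0, 9.7, -50.4]
grip_width: 0.0001
grip_force: 35.8
```

The tray is at its stop (force rising steeply). I ease off to mid-gap, lift clear and back away.

Call:
servo_tool(motion=[[1,0.4,0.02,0,0],[1,0.8,0.05,0,0],[1,1.3,0.08,0,0],[1,1.8,0.1,0,0],[1,1.8,0.1,0,0],[1,1.8,0.1,1,0],[1,1.8,0.1,3,0],[1,1.8,0.1,7,0],[1,1.8,0.1,12,0],[1,1.8,0.1,17,0],[1,-2,0.1,18,0],[1,-7,0.1,18,0],[1,-7,0.1,18,0],[1,-7,0.1,18,0]])

```text
time_s: 13.9
ee_pos: [0.384, -0.1551, 0.4064]
eef_rot: [-3.141, 0.001, -3.085]
force: [0.2, 0.1, -0.3]
grip_width: 0.0002
grip_force: 0.0
```

Run:
```python
from station import ctrl
import cv2,numpy as np
o=ctrl.get_obs();print(o['ee_pos'],o['force'],o['time_s'])
im=ctrl.camera('top')['image'][:,:,::-1];s=ctrl.camera('side')['image'][:,:,::-1]
f=lambda a:np.uint8(255*(a/255.)**.5)
cv2.imwrite('pics/c5.png',np.hstack([cv2.resize(f(im[100:340,200:440]),(400,400)),cv2.resize(f(s[160:360,240:440]),(400,400))]))
```

```text
[ 0.38399708 -0.15514576  0.40635161] [ 0.19394096  0.10483501 -0.28502619] 13.9
```

View pics/c5.png

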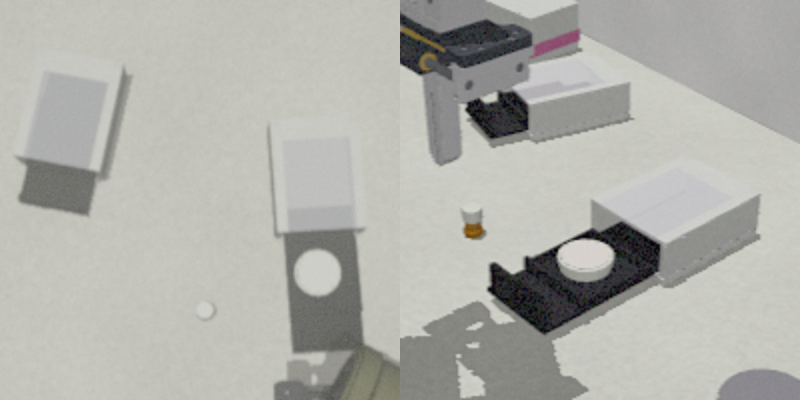

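The dish tray is fully out with the dish lying flat in its pocket at crop (317,272). The empty tray is home, the vial has not moved, and the gripper is clear, so I hand in.

```bash
python3 -c "
from station import ctrl
print(ctrl.hand_in())"
```

```text
the job is handed in; nothing more can be done
None
```

The job is handed in, with no verdict returned: the empty tray was pushed home, then the dish tray was hooked out to its stop with the dish lying flat in its pocket, and I saw no bystander moved.

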